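Put the swapped lids of four mosaic jars back on their own jars

TASK

The wooden lids of the four white storage jars have been mixed up, each lying on a jar that it does not fit. Put every lid back on its own jar so that it drops down over the neck and sits level and fully home, setting a lid aside on the bench where you must, and leave the jars standing where they are.

Things in the scene. Friction and masses are not known exactly. Their poses are not given: they have to be found in the camera images.
- jar_wide: Widest jar: squat round white stoneware jar, body 116 mm across and 62 mm high, then a round neck that tapers from 80 mm to 74 mm across at the rim, 76 mm above the bench. Neck is 14 mm high. Loose, about 0.8 kg. Origin at the centre of its underside, z up.
- jar_slim: Tall slim round white stoneware jar, body 74 mm across and 100 mm high, then a round neck that tapers from 40 mm to 34 mm across at the rim, 114 mm above the bench. Loose, about 0.8 kg. Origin at the centre of its underside, z up.
- jar_square: Square white stoneware jar, body 92 x 92 mm and 84 mm high, then a square neck that tapers from 54 mm to 48 mm across at the rim, 98 mm above the bench. Loose, about 0.8 kg. Origin at the centre of its underside, z up, x and y square to its sides.
- jar_oblong: Oblong white stoneware jar, body 124 mm (x) by 72 mm (y) and 70 mm high, then an oblong neck that tapers from 96 x 40 mm to 90 x 34 mm at the rim, 84 mm above the bench. Loose, about 0.8 kg. Origin at the centre of its underside, z up, x along its long side.
- lid_wide: Large round dark wooden lid, 94 mm across, for the widest jar: a cap, hollow beneath (86 mm across, 11 mm deep), that drops over the neck with 3 mm play. Top face 17 mm above its lower edge; round knob 25 mm across, 30 mm high, gripped from above. 110 g. Origin: centre of its lower edge, z up; fully home it is 65 mm above its jar's underside. Starts lying across the oblong jar's neck.
- lid_slim: Small round dark wooden lid, 54 mm across, for the slim jar: a cap, hollow beneath (46 mm across, 11 mm deep), 3 mm play on the neck. Top face 17 mm above its lower edge; round knob 25 mm across, 30 mm high, gripped from above. 50 g. Origin: centre of its lower edge, z up; fully home it is 103 mm above its jar's underside. Starts lying on the square jar's neck.
- lid_square: Square dark wooden lid, 68 x 68 mm, for the square jar (any quarter turn): a cap, hollow beneath (60 x 60 mm, 11 mm deep), 3 mm play on the neck. Top face 17 mm above its lower edge; bar handle 44 mm long (x), 20 mm wide (y), 30 mm high, gripped across its width. 80 g. Origin: centre of its lower edge, z up; fully home it is 87 mm above its jar's underside. Starts lying on the widest jar's neck.
- lid_oblong: Oblong dark wooden lid, 110 (x) x 54 mm (y), for the oblong jar (either way round): a cap, hollow beneath (102 x 46 mm, 11 mm deep), 3 mm play on the neck. Top face 17 mm above its lower edge; bar handle 44 mm long (x), 20 wide (y), 30 high, gripped across its width. 90 g. Origin: centre of its lower edge, z up; fully home it is 73 mm above its jar's underside. Starts loose on the slim jar's neck.
- bare_patch (a point): A point on the bench top in the middle of a stretch that is always bare, at least 100 mm across, among the jars on the side towards the robot: one place where a lid can be set aside for a while.

How it is judged (in metres and radians):
At the end, for the whole second after the job is handed in: Every lid is on its own jar: its centre within 7 mm of the jar's axis, its lower edge within 3 mm of the fully-home height (11 mm below the rim) and level within 0.08 rad; each jar is upright within 0.05 rad and less than 40 mm from where it stood; lids and jars are at rest (horizontal distance between lid_wide and jar_wide below 0.007 m and z of lid_wide in the frame of jar_wide between 0.062 and 0.068 m and angle between each of lid_wide, lid_slim, lid_square, lid_oblong's own z axis and vertical below 0.08 rad and linear speed of each of lid_wide, jar_wide, lid_slim, jar_slim, lid_square, jar_square, lid_oblong, jar_oblong below 0.01 m/s and angle between each of jar_wide, jar_slim, jar_square, jar_oblong's own z axis and vertical below 0.05 rad and distance of each of jar_wide, jar_slim, jar_square, jar_oblong from where it was at the start of the episode below 0.04 m and horizontal distance between lid_slim and jar_slim below 0.007 m and z of lid_slim in the frame of jar_slim between 0.1 and 0.106 m and horizontal distance between lid_square and jar_square below 0.007 m and z of lid_square in the frame of jar_square between 0.084 and 0.09 m and horizontal distance between lid_oblong and jar_oblong below 0.007 m and z of lid_oblong in the frame of jar_oblong between 0.07 and 0.076 m); the robot touches nothing.
It fails at once if the wide jar is tipped or shoved out of its place (angle between jar_wide's own z axis and vertical above 0.35 rad or distance of jar_wide from where it was at the start of the episode above 0.06 m).
It fails at once if the slim jar is tipped or shoved out of its place (angle between jar_slim's own z axis and vertical above 0.35 rad or distance of jar_slim from where it was at the start of the episode above 0.06 m).
It fails at once if the square jar is tipped or shoved out of its place (angle between jar_square's own z axis and vertical above 0.35 rad or distance of jar_square from where it was at the start of the episode above 0.06 m).
It fails at once if the oblong jar is tipped or shoved out of its place (angle between jar_oblong's own z axis and vertical above 0.35 rad or distance of jar_oblong from where it was at the start of the episode above 0.06 m).
It also fails if it takes over 102 s, if anything falls off the work surface, if the arm or the gripper's body presses on something with over 40 N, if the wrist force passes 120 N, or if a joint passes its speed limit or range.

ROBOT

A 6-joint arm with a two-finger parallel gripper is mounted at the origin on the work surface; the furniture and walls round the work are solid. World frame = base frame: x ahead of the robot, y to its left, z up, the work surface at z = 0. Lengths are in mm, angles in rad, forces in N, time in s.
With the tool pointing down it reaches from about 300 to 775 mm from the base axis. Payload 14.6 kg.
Tool frame: the origin (TCP) lies between the finger pads; the fingertips stand manip.tip_reach ahead of it and the grasp point (between the pads) lies 5 mm behind it (manip.tip_reach is the distance from the TCP to the fingertips, in mm); z points along the fingers, y is the line along which they close (so a half turn about z gives the same grasp; the last joint's range is limited). The gripper opens to 94 mm and grips with 3 to 60 N. Pads are 16 mm wide; open, the fingers measure 119 mm over their backs; the gripper's body (75 mm by 177 mm) begins 78 mm behind the grasp point.
Start: joints at [1.27, 0.3, 1.521, -0, 1.321, -0.067], TCP at [127.42, 535.027, 219.446] pointing down, gripper open.
Joint ranges: [-3.03, 3.03], [-0.79, 2.21], [0.23, 2.52], [-1.04, 4.18], [0, 3.07], [-2.55, 2.55]. Speed limits (rad/s): [2.22, 2.22, 2.57, 3.14, 3.14, 3.14].

INTERFACE

Orientations are given as [roll, pitch, yaw] about the fixed x, y, z axes, in that order (R = Rz(yaw) Ry(pitch) Rx(roll)).
In Python, from cell import manip gives the robot as it stands. The module is installed in compiled form; this text tells all that it offers.
- The arm moves only by the shell command python3 -m creep 'ROWS' [FORCE]. ROWS is JSON, a list of rows, each a list of 3 entries, a list of its own where there are three numbers: the opening, from -1 (shut) to 1 (fully open), then the shift along the tool's x, y, z in cm, then the turn about the tool's z in units of 5 degrees (1.0 is 5 degrees). In form: [[grip, [tx, ty, tz], roll], ...]. A call has 1 to 12 rows; each row is the pose to reach, as a shift and turn from the pose commanded when the call began, along the tool's axes at that moment; what a row does not reach only later rows make up. A row lasts 1/10 s, in which the tool goes at most 50 mm and 8.59 degrees, less where a joint would pass 70% of its speed; a pose out of reach is approached as far as the arm can. A call with a gripper value outside its range is refused whole. The fingers move at their own pace and stop on an object; FORCE is the grip in N (left out, the last holds). Time passes only in rows, so rows that repeat a pose let the fingers close. It gives the time, the measured TCP pose, the force, the opening and the grip force at its end, in the units of the state.
- manip.read_state(): the state, without advancing time (a new reading comes with each control period).
- manip.camera(name): name is "scene" or "top" or "wrist"; returns the picture (420x560x3 uint8, red, green, blue); there is no depth.
- manip.camera_params(name): a dict with "fovy" (degrees; the focal length in pixels is half the picture's height over the tangent of half this angle, whatever the lens; pixels are square), "cx", "cy" (the principal point, pixels), "k1" (the pictures are not rectified: a ray, as slopes to the right and down, at radius r is drawn at 1 + k1 r^2 times it, then the intrinsics apply), "origin" and "attitude" of the camera in the world. Camera axes: x right, y down, z forward; pixel columns grow to the right and rows downward; lengths in mm; the calibration is good to about 2 mm. A picture is of the moment at which its call begins: read the wrist's pose just before it. camera_params takes no time and is no camera call; for the wrist camera it gives the pose at the moment of the call.
- manip.sign_off(): hands the job in; it is judged then, once.
The state is a dict: "clock": time; "joints": joint angles; "qd": joint speeds; "effort": joint torques, N m; "eef_pos": TCP position; "eef_rot": TCP orientation; "wrist_force": force on the tool from outside, world axes, zero at the start; "moment": the same for the moment, N m; "finger_gap": finger opening in mm; "finger_force": force on a finger pad.
Only numpy, scipy, OpenCV 4.12 (cv2) and the standard library are available. Lean on these libraries where they do the work, as an engineer would, in place of code of your own. Each camera call takes 0.05 s, during which the arm holds its last target. There are 200 camera calls.

## Working session

There is one attempt and no reset: what is moved stays moved. The work goes in short steps, Python scripts to look and compute and a shell command to move; the robot and the scene stay as the last step left them, time stands still between calls to the robot, and variables do not carry over. Pictures are saved under pics/ and viewed, at most 14 in all, crops included, and the job is handed in when it is done.

```bash
mkdir -p pics; cat > h.py <<'E'
from cell import manip
import numpy as np, cv2, json
from scipy.spatial.transform import Rotation as R
E
python3 - <<'E'
from h import *
s=manip.read_state();print(s)
for n in ("scene","top","wrist"):
    p=manip.camera_params(n);print(n,p)
    np.save(f"pics/{n}.npy",0) if 0 else cv2.imwrite(f"pics/{n}0.png",manip.camera(n)[:,:,::-1])
print(manip.tip_reach)
E
```

```text
{'clock': 0.0, 'joints': array([ 1.27040325e+00,  3.00450952e-01,  1.52159711e+00, -9.35613260e-06,
        1.32069252e+00, -6.65976602e-02]), 'qd': array([-0.00035633, -0.00102037, -0.00022507, -0.00054312,  0.00060226,
       -0.00086857]), 'effort': array([ 2.18268862e-03, -5.31809771e+01, -3.52741814e+01,  7.09030358e-02,
        2.42699473e-02, -6.88259024e-05]), 'eef_pos': array([127.3484707 , 534.7948912 , 218.89059211]), 'eef_rot': array([-3.14044666e+00, -6.73507478e-05,  2.90779952e+00]), 'wrist_force': array([-0.45371384,  0.0795755 ,  1.17848772]), 'moment': array([ 0.00143756, -0.01246049,  0.02286788]), 'finger_force': 0.0, 'finger_gap': 94.13078632601226}
scene {'fovy': 42.795730863194414, 'cx': 275.2363702318013, 'cy': 217.11654044427394, 'k1': -0.161574165220906, 'origin': array([  53.68936042, -701.07692283, 1079.2299932 ]), 'attitude': array([-2.38968136,  0.0131236 , -0.5922279 ])}
top {'fovy': 51.3219916629405, 'cx': 281.14073810331575, 'cy': 211.95405862074372, 'k1': -0.10426133070865733, 'origin': array([466.34701377,  73.56628511, 948.1632452 ]), 'attitude': array([-3.04150313,  0.00881584, -1.56259992])}
wrist {'fovy': 65.43815199918804, 'cx': 280.1234366503446, 'cy': 211.66938956580688, 'k1': -0.044826625325115756, 'origin': array([ 53.04458569, 552.60782505, 382.94731688]), 'attitude': array([2.87511952e+00, 3.63631033e-04, 1.33569493e+00])}
14.0
```

View pics/top0.png

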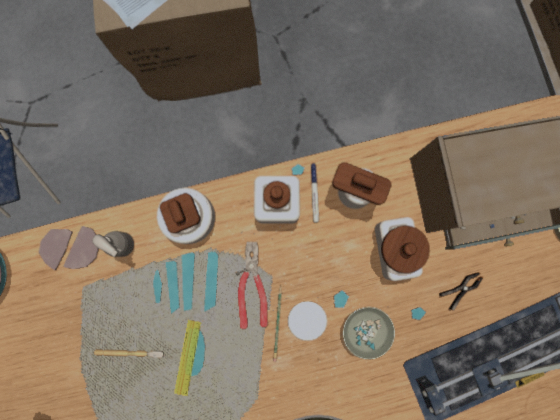

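View pics/scene0.png

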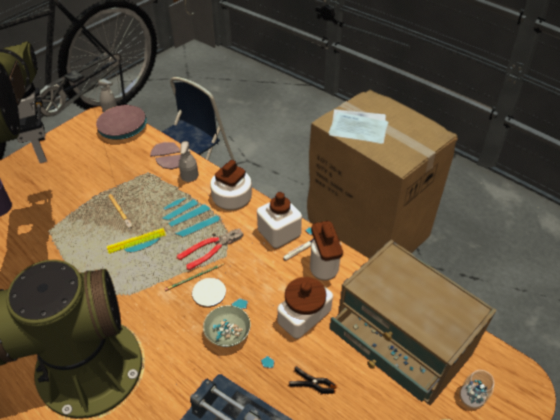

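```bash
cat >> h.py <<'E'
from scipy.optimize import minimize
def proj(p,P):
    A=R.from_euler('xyz',p['attitude']).as_matrix(); q=(np.asarray(P,float)-p['origin'])@A
    f=210/np.tan(np.radians(p['fovy'])/2); s=q[:,:2]/q[:,2:]; s=s*(1+p['k1']*(s**2).sum(1,keepdims=True))
    return s*f+[p['cx'],p['cy']]
def prism(kind,a,b,z0,z1,a1=None,b1=None):
    out=[]
    for z,w,d in((z0,a,b),(z1,a1 or a,b1 or b)):
        if kind=='r': t=np.arange(0,2*np.pi,.15); out+= [[w/2*np.cos(i),w/2*np.sin(i),z] for i in t]
        else: out+=[[i*w/2,j*d/2,z] for i in(-1,1) for j in(-1,1)]
    return np.array(out)
JAR=dict(wide=[prism('r',116,0,0,62),prism('r',80,0,62,76,74)],slim=[prism('r',74,0,0,100),prism('r',40,0,100,114,34)],
 square=[prism('s',92,92,0,84),prism('s',54,54,84,98,48,48)],oblong=[prism('s',124,72,0,70),prism('s',96,40,70,84,90,34)])
LID=dict(wide=[prism('r',94,0,0,17),prism('r',25,0,17,47)],slim=[prism('r',54,0,0,17),prism('r',25,0,17,47)],
 square=[prism('s',68,68,0,17),prism('s',44,20,17,47)],oblong=[prism('s',110,54,0,17),prism('s',44,20,17,47)])
RIM=dict(wide=76,slim=114,square=98,oblong=84); HOME=dict(wide=65,slim=103,square=87,oblong=73)
S=4
def draw(m,p,parts,x,y,z,yaw,v=1):
    Rz=R.from_euler('z',yaw).as_matrix()
    for P in parts:
        uv=proj(p,P@Rz.T+[x,y,z])
        h=cv2.convexHull(np.float32((uv+.5)*S*16)).round().astype(np.int32)
        cv2.fillConvexPoly(m,h,v,shift=4)
def masks(img):
    hsv=cv2.cvtColor(cv2.GaussianBlur(img,(3,3),0),cv2.COLOR_RGB2HSV).astype(int); r,g,b=[cv2.GaussianBlur(img,(3,3),0)[...,i].astype(int) for i in range(3)]
    white=(hsv[...,1]<70)&(hsv[...,2]>105)
    lid=(r<150)&(r>1.45*g)&(g<75)
    return white,lid
def fit(mask,p,parts,x0,z,yawfree,roi,off=None,extra=None):
    """parts silhouette against mask in roi (x0,y0,x1,y1); x0=[x,y,yaw]. extra: fixed mask to ignore"""
    a,b,c,d=roi; M=mask[b:d,a:c].astype(float)
    W=np.ones_like(M) if extra is None else 1.-extra[b:d,a:c]
    def cost(t):
        m=np.zeros((420*S,560*S),np.uint8); draw(m,p,parts,t[0],t[1],z,t[2]/30 if yawfree else x0[2])
        m=cv2.resize(m[b*S:d*S,a*S:c*S].astype(np.float32),(c-a,d-b),interpolation=cv2.INTER_AREA)
        return (W*(m-M)**2).sum()
    best=None
    for dy in ((0,.35,-.35,.8,-.8) if yawfree else (0,)):
        t0=np.array([x0[0],x0[1],(x0[2]+dy)*30]) if yawfree else np.array(x0[:2],float)
        sim=np.vstack([t0]+[t0+12*e for e in np.eye(len(t0))])
        r=minimize(cost,t0,method='Nelder-Mead',options=dict(initial_simplex=sim,xatol=.1,fatol=.2))
        if best is None or r.fun<best.fun: best=r
    t=best.x; return np.r_[t[:2],t[2]/30 if yawfree else x0[2]].round(3),round(best.fun/M.sum(),3)
def unproj(p,uv,z):
    g=np.array([p['origin'][0]+1,p['origin'][1]+1]); 
    from scipy.optimize import fsolve
    return fsolve(lambda t:proj(p,[[t[0],t[1],z]])[0]-uv,g if g is not None else 0)
E
python3 - <<'E'
from h import *
p=manip.camera_params('top'); im=cv2.imread('pics/top0.png')[:,:,::-1].copy()
w,l=masks(im)
o=np.zeros_like(im);o[w]=255;o[l]=(40,40,255)
cv2.imwrite('pics/mask.png',np.vstack([cv2.resize(x[140:300,140:440],(750,400)//np.array([1,1]) if 0 else (690,300)) for x in (im[:,:,::-1],o)]))
for n,uv,l in (('wide',(184,216),'square'),('square',(277,198),'slim'),('slim',(357,190),'oblong'),('oblong',(404,249),'wide')): print(n,unproj(p,uv,RIM[n]).round(1))
print('patch',unproj(p,(325,256),0))
E
```

```text
wide [544.2 277.9]
square [579.1  90.1]
slim [593.7 -64.6]
oblong [ 481.  -162.4]
patch [466.5346778  -12.85739846]
```

View pics/mask.png

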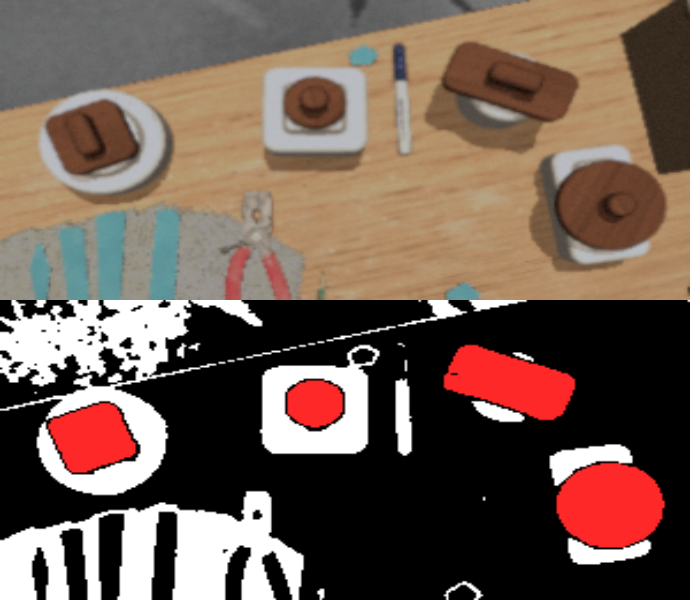

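```bash
python3 - <<'E'
from h import *
p=manip.camera_params('top'); im=cv2.imread('pics/top0.png')[:,:,::-1].copy()
w,l=masks(im); ld=cv2.dilate(l.astype(np.uint8),np.ones((3,3)))>0
G=dict(wide=([535,278,0],'square',80),square=([575,90,-1.5],'slim',98),slim=([585,-65,0],'oblong',103),oblong=([475,-160,-1.5],'wide',84))
roi=dict(wide=(152,178,220,250),square=(247,168,304,232),slim=(325,152,396,215),oblong=(374,212,434,285))
out={}
big=cv2.resize(im,None,fx=S,fy=S)[:,:,::-1].copy()
for n,(x0,ln,z) in G.items():
    mj=w&~ld
    num,lab,st,_=cv2.connectedComponentsWithStats(mj.astype(np.uint8)); keep=np.zeros_like(mj)
    a,b,c,d=roi[n]
    for i in range(1,num):
        if st[i,0]>=a-1 and st[i,1]>=b-1 and st[i,0]+st[i,2]<=c+1 and st[i,1]+st[i,3]<=d+1 and st[i,4]>15: keep|=lab==i
    if n in('wide','square'): keep=mj
    j=fit(keep,p,JAR[n],x0,0,n in('square','oblong'),roi[n],extra=ld)
    L=fit(l,p,LID[ln],[j[0][0],j[0][1],(-1.2 if ln=='square' else -1.8 if ln=='oblong' else 0)],z,ln in('square','oblong'),roi[n])
    print(n,j,'lid',ln,L); out[n]=dict(jar=j[0].tolist(),lid=ln,L=L[0].tolist(),z=z)
    for parts,t,zz,c in((JAR[n],j[0],0,(0,200,0)),(LID[ln],L[0],z,(255,60,0))):
        for P in parts:
            m=np.zeros(big.shape[:2],np.uint8); draw(m,p,[P],*t[:2],zz,t[2]); cs,_=cv2.findContours(m,0,2); cv2.drawContours(big,cs,-1,c,1)
json.dump(out,open('est.json','w'))
cv2.imwrite('pics/ov.png',cv2.resize(big[150*S:300*S,145*S:445*S],(800,400)))
E
```

```text
wide (array([550.137, 285.925,   0.   ]), np.float64(0.274)) lid square (array([5.51712e+02, 2.83539e+02, 5.02000e-01]), np.float64(0.282))
square (array([585.797,  91.405,  -1.564]), np.float64(0.099)) lid slim (array([583.56 ,  90.096,   0.   ]), np.float64(0.286))
slim (array([610.871, -86.661,   0.   ]), np.float64(1.302)) lid oblong (array([607.877, -71.329,  -1.946]), np.float64(0.194))
oblong (array([ 485.004, -172.872,   -2.965]), np.float64(0.356)) lid wide (array([ 481.349, -159.9  ,    0.   ]), np.float64(0.132))
```

View pics/ov.png

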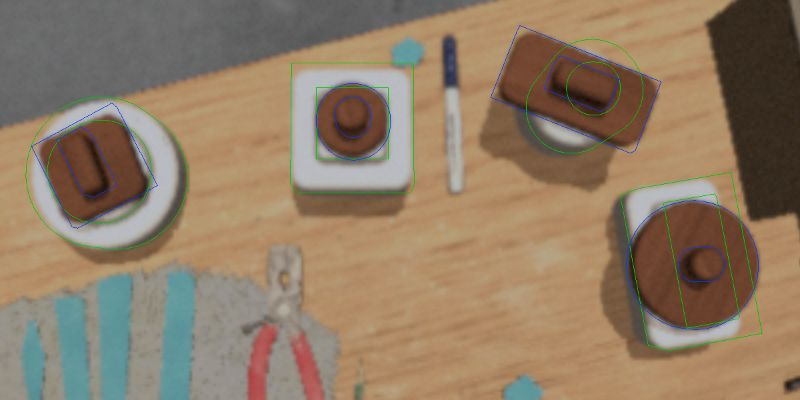

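```bash
cat >> h.py <<'E'
def go(x,y,z,yaw=None,s=None):
    s=s or manip.read_state(); c=s['eef_pos']; Rm=R.from_euler('xyz',s['eef_rot']).as_matrix(); y0=s['eef_rot'][2]
    t=(np.array([x,y,z])-c)@Rm/10
    d=0 if yaw is None else (yaw-y0+np.pi)%(2*np.pi)-np.pi
    print('shift cm',t.round(2),'roll',round(-np.degrees(d)/5,2),'| at',c.round(1),'yaw',round(y0,3),'t',round(s['clock'],2),'gap',round(s['finger_gap'],1),'F',s['wrist_force'].round(1),'rows',max(np.linalg.norm(t)/5,abs(np.degrees(d))/8.59).round(1))
E
python3 -c "
from h import *
go(540,80,310,3.1416)"
```

```text
shift cm [-50.68 -34.7   -9.07] roll -2.68 | at [127.4 534.9 219.1] yaw 2.908 t 0.15 gap 94.1 F [ 0.6 -0.4 -0.6] rows 12.4
```

```bash
F='[1,[-50.7,-34.7,-9.1],-2.7]'; python3 -m creep '[[1,[-10,-5,-9.1],-1],[1,[-50.7,-34.7,-9.1],-2.7],[1,[-50.7,-34.7,-9.1],-2.7],[1,[-50.7,-34.7,-9.1],-2.7],[1,[-50.7,-34.7,-9.1],-2.7],[1,[-50.7,-34.7,-9.1],-2.7],[1,[-50.7,-34.7,-9.1],-2.7],[1,[-50.7,-34.7,-9.1],-2.7],[1,[-50.7,-34.7,-9.1],-2.7],[1,[-50.7,-34.7,-9.1],-2.7],[1,[-50.7,-34.7,-9.1],-2.7],[1,[-50.7,-34.7,-9.1],-2.7]]' | cut -c1-400
python3 -c "
from h import *
go(540,80,310,3.1416)"
```

```text
clock: 1.35
eef_pos: [519.9, 102.0, 307.3]
eef_rot: [3.142, -0.0, -3.14]
wrist_force: [0.7, -0.2, -0.8]
finger_gap: 94.3
finger_force: 0.0
shift cm [-2.01 -2.21 -0.27] roll 0.02 | at [519.9 102.  307.3] yaw -3.14 t 1.35 gap 94.3 F [ 0.7 -0.2 -0.8] rows 0.6
```

```bash
python3 -m creep '[[1,[-2,-2.2,-0.3],0],[1,[-2,-2.2,-0.3],0],[1,[-2,-2.2,-0.3],0],[1,[-2,-2.2,-0.3],0]]' | head -2
python3 - <<'E'
from h import *
p=manip.camera_params('wrist'); im=manip.camera('wrist'); cv2.imwrite('pics/w1.png',im[:,:,::-1])
print(p,manip.read_state()['eef_pos']); np.save('w1.npy',np.r_[p['origin'],p['attitude']])
E
```

```text
clock: 1.75
eef_pos: [538.4, 82.7, 310.1]
{'fovy': 65.43815199918804, 'cx': 280.1234366503446, 'cy': 211.66938956580688, 'k1': -0.044826625325115756, 'origin': array([462.03506552,  82.41621003, 474.06219571]), 'attitude': array([ 2.87522466e+00, -6.79656055e-04,  1.57214671e+00])} [538.40313377  82.86695107 310.22911907]
```

View pics/w1.png

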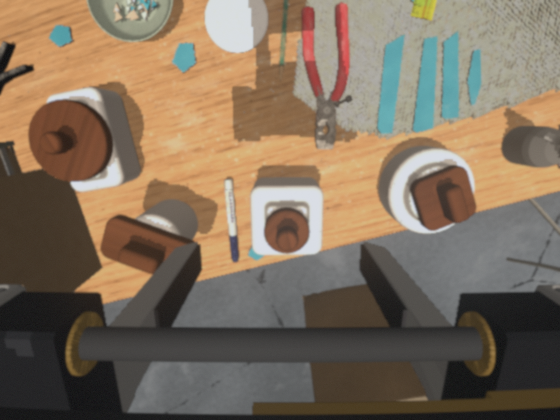

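```bash
cat >> h.py <<'E'
def comp(m,p,xyz,rad=45):
    """keep blobs of m whose nearest pixel is within a few px of the projected point"""
    n,lab,st,_=cv2.connectedComponentsWithStats(m.astype(np.uint8)); u=proj(p,[xyz])[0]
    yy,xx=np.mgrid[:420,:560]; near=((xx-u[0])**2+(yy-u[1])**2)<rad**2
    cnt=np.bincount(lab[near],minlength=n).astype(float); cnt[0]=0
    keep=np.isin(lab,[i for i in range(1,n) if cnt[i]>20 and cnt[i]>.5*st[i,4]])
    return keep
def overlay(im,p,items,roi,path,size):
    big=cv2.resize(im,None,fx=S,fy=S)[:,:,::-1].copy()
    for parts,t,zz,c in items:
        for P in parts:
            m=np.zeros(big.shape[:2],np.uint8); draw(m,p,[P],*t[:2],zz,t[2]); cs,_=cv2.findContours(m,0,2); cv2.drawContours(big,cs,-1,c,2)
    a,b,c,d=roi; cv2.imwrite(path,cv2.resize(big[b*S:d*S,a*S:c*S],size,interpolation=cv2.INTER_AREA))
E
cat > f1.py <<'E'
from h import *
im=cv2.imread('pics/w1.png')[:,:,::-1].copy(); p=manip.camera_params('wrist'); v=np.load('w1.npy'); p['origin']=v[:3];p['attitude']=v[3:]
w,l=masks(im); ld=cv2.dilate(l.astype(np.uint8),np.ones((3,3)))>0
G=dict(wide=([547,283,0],'square',76,-2.8),square=([583,91,-1.57],'slim',98,0),slim=([600,-65,0],'oblong',103,-1.95),oblong=([481,-160,-1.45],'wide',84,0))
items=[];out={}
for n,(x0,ln,z,ly) in G.items():
    ml=comp(l,p,[x0[0],x0[1],z+15],60); mj=comp(w&~ld,p,[x0[0],x0[1],60],70)
    ys,xs=np.where(ml|mj); roi=(max(xs.min()-6,0),max(ys.min()-6,0),xs.max()+7,min(ys.max()+7,420))
    j=fit(mj,p,JAR[n],x0,0,n in('square','oblong'),roi,extra=ld)
    L=fit(ml,p,LID[ln],[x0[0],x0[1],ly],z,ln in('square','oblong'),roi)
    print(n,j,'lid',ln,L,roi,ml.sum(),mj.sum()); items+=[(JAR[n],j[0],0,(0,220,0)),(LID[ln],L[0],z,(255,60,0))]
    out[n]=j[0].tolist(); out['lid_'+ln]=L[0].tolist()+[z]
json.dump(out,open('est1.json','w'))
mk=np.zeros_like(im); mk[w]=255; mk[l]=(255,60,60)
overlay(im,p,items,(20,70,500,290),'pics/ov1a.png',(800,367)); overlay(mk,p,[],(20,70,500,290),'pics/ov1b.png',(508,233))
cv2.imwrite('pics/ov1.png',np.vstack([cv2.imread('pics/ov1a.png'),cv2.copyMakeBorder(cv2.imread('pics/ov1b.png'),0,0,0,292,0)]))
E
python3 f1.py
```

```text
wide (array([568., 223.,   0.]), np.float64(nan)) lid square (array([493.667, 293.667,  -2.089]), np.float64(1.0)) (np.int64(443), np.int64(192), np.int64(463), np.int64(227)) 27 0
square (array([583.  ,  91.  ,  -1.57]), np.float64(1.0)) lid slim (array([583.,  91.,   0.]), np.float64(nan)) (np.int64(218), np.int64(173), np.int64(243), np.int64(253)) 0 499
slim (array([606.939, -81.672,   0.   ]), np.float64(1.425)) lid oblong (array([713.333, -97.   ,  -3.372]), np.float64(1.0)) (np.int64(97), np.int64(173), np.int64(243), np.int64(278)) 835 1640
oblong (array([ 606.786, -221.866,   -4.721]), np.float64(1.0)) lid wide (array([ 481.24 , -169.089,    0.   ]), np.float64(0.612)) (np.int64(25), np.int64(81), np.int64(145), np.int64(198)) 3487 1915h.py:46: RuntimeWarning: invalid value encountered in scalar divide
  t=best.x; return np.r_[t[:2],t[2]/30 if yawfree else x0[2]].round(3),round(best.fun/M.sum(),3)
```

View pics/ov1.png

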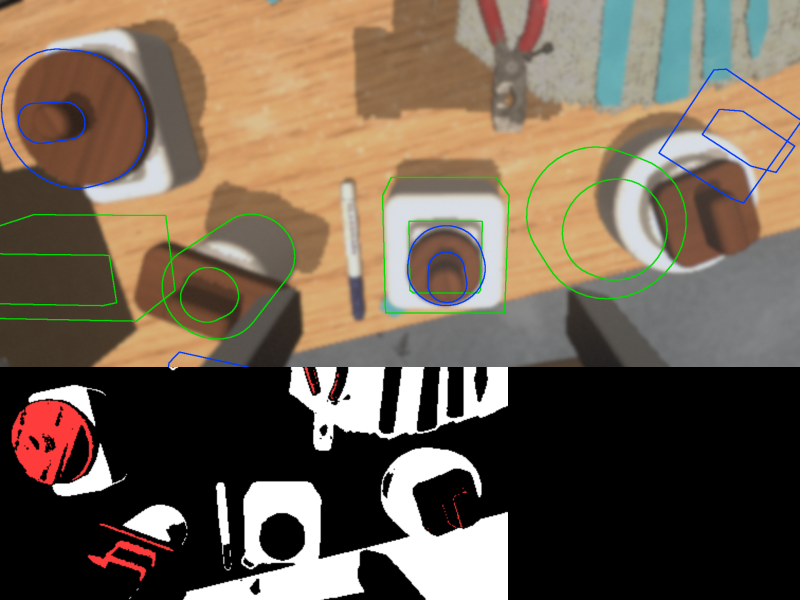

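```bash
python3 - <<'E'
import cv2
im=cv2.imread('pics/w1.png')[:,:,::-1]; hs=cv2.cvtColor(im.copy(),cv2.COLOR_RGB2HSV)
for n,(x,y) in dict(widelid=(75,125),widelid2=(90,160),sqlid=(430,205),sqlid2=(440,185),obl=(120,240),slimlid=(275,235),slimknob=(287,228),bench=(200,150),bench2=(350,170),benchsh=(230,130),white=(270,200),wside=(115,130),sside=(285,180),slimside=(180,220),floor=(350,260),wj=(400,200),wjside=(400,165),box=(40,220)).items(): print(n,im[y-1:y+2,x-1:x+2].mean((0,1)).round(),hs[y,x])
im=cv2.imread('pics/top0.png')[:,:,::-1]
E
```

```text
widelid [118.  74.  50.] [ 11 146 117]
widelid2 [124.  78.  54.] [ 10 146 124]
sqlid [119.  80.  61.] [ 10 128 118]
sqlid2 [76. 59. 50.] [11 84 76]
obl [122.  78.  53.] [ 11 146 122]
slimlid [119.  82.  64.] [ 10 118 121]
slimknob [73. 60. 54.] [10 64 72]
bench [204. 149.  99.] [ 14 133 204]
bench2 [217. 173. 119.] [ 17 116 217]
benchsh [212. 158. 106.] [ 15 128 214]
white [208. 209. 206.] [ 50   4 215]
wside [96. 88. 81.] [13 43 96]
sside [113. 104.  95.] [ 13  41 113]
slimside [106.  96.  87.] [ 17  44 104]
floor [119. 120. 120.] [ 90   2 121]
wj [217. 221. 226.] [108  11 228]
wjside [158. 148. 136.] [ 14  37 159]
box [67. 55. 41.] [16 94 68]
```

```bash
cat >> h.py <<'E'
TOPF={n:[prism('s' if n in('square','oblong') else 'r',*d,h,h+.01)] for n,d,h in(('wide',(116,116),62),('slim',(74,74),100),('square',(92,92),84),('oblong',(124,72),70))}
def masks(img,vw=170):
    g=cv2.GaussianBlur(img,(3,3),0); h=cv2.cvtColor(g,cv2.COLOR_RGB2HSV).astype(int)
    return (h[...,1]<45)&(h[...,2]>vw),((h[...,0]<=13)|(h[...,0]>170))&(h[...,1]>52)&(h[...,2]<150)
def pick(m,u,rad):
    k=np.zeros(m.shape,np.uint8); cv2.circle(k,tuple(int(i) for i in u),int(rad),1,-1); k=(k>0)&m
    k=cv2.morphologyEx(k.astype(np.uint8),cv2.MORPH_OPEN,np.ones((3,3)))
    return k>0
def solve(im,p,jobs,vw=170,jars=True):
    """jobs: jar->(jar x,y,yaw),(lid name,x,y,yaw,z)"""
    w,l=masks(im,vw); f=210/np.tan(np.radians(p['fovy'])/2); items=[];out={}
    for n,(J,L) in jobs.items():
        ld=None
        for kind in ('lid','jar'):
            if kind=='lid':
                if not L: continue
                nm,x,y,yaw,z=L; sz=dict(wide=47,slim=27,square=48,oblong=62)[nm]; zt=z+20; m0=l; parts=LID[nm]
            else:
                if not J: continue
                x,y,yaw=J; z=0; sz=dict(wide=58,slim=37,square=65,oblong=72)[n]; zt=JAR[n][0][-1,2]; m0=w; parts=TOPF[n]; nm=n
            c=proj(p,[[x,y,zt]])[0]; pr=f*sz/abs(p['origin'][2]-zt)
            m=pick(m0,c,pr+10)
            if kind=='lid':
                k,lab,st,_=cv2.connectedComponentsWithStats(cv2.morphologyEx(m.astype(np.uint8),cv2.MORPH_CLOSE,np.ones((5,5)))); m=lab==1+st[1:,4].argmax(); ld=cv2.dilate(m.astype(np.uint8),np.ones((5,5)))>0
            elif ld is None: m=cv2.morphologyEx(m.astype(np.uint8),cv2.MORPH_CLOSE,np.ones((9,9)))>0
            q=int(pr+16); roi=(max(int(c[0])-q,0),max(int(c[1])-q,0),min(int(c[0])+q,560),min(int(c[1])+q,420))
            r=fit(m,p,parts,[x,y,yaw],z,nm in('square','oblong'),roi,extra=ld if kind=='jar' else None)
            print(kind,nm,r[0],r[1]); out[kind+'_'+nm]=r[0].tolist(); items.append((parts,r[0],z,(0,220,0) if kind=='jar' else (255,60,0)))
    return out,items
E
cat > f2.py <<'E'
from h import *
JB=dict(wide=([547,283,0],('square',545,280,-2.7,76)),square=([583,91,-1.57],('slim',583,91,0,98)),slim=([600,-65,0],('oblong',605,-70,-1.95,103)),oblong=([481,-160,-1.65],('wide',481,-160,0,84)))
im=cv2.imread('pics/w1.png')[:,:,::-1].copy(); p=manip.camera_params('wrist'); v=np.load('w1.npy'); p['origin']=v[:3];p['attitude']=v[3:]
o,it=solve(im,p,JB); overlay(im,p,it,(10,80,490,290),'pics/a.png',(686,300))
im=cv2.imread('pics/top0.png')[:,:,::-1].copy();p=manip.camera_params('top');print('top')
o,it=solve(im,p,JB); overlay(im,p,it,(145,150,445,280),'pics/b.png',(686,297))
cv2.imwrite('pics/ov2.png',np.vstack([cv2.imread('pics/a.png'),cv2.imread('pics/b.png')]))
E
python3 f2.py
```

```text
lid square [552.193 282.712  -1.126] 0.175
jar wide [548.998 280.404   0.   ] 0.273
lid slim [586.177  89.936   0.   ] 0.132
jar square [581.239  89.803  -1.569] 0.289
lid oblong [606.112 -72.377  -1.842] 0.495
jar slim [602.857 -81.354   0.   ] 0.409
lid wide [ 481.726 -161.364    0.   ] 0.062
jar oblong [ 4.84666e+02 -1.61065e+02  2.00000e-01] 0.33
top
lid square [549.741 284.382  -2.736] 0.106
jar wide [550.147 284.185   0.   ] 0.335
lid slim [585.054  91.544   0.   ] 0.054
jar square [583.739  92.395  -1.564] 0.257
lid oblong [606.911 -72.784  -1.944] 0.071
jar slim [609.423 -73.882   0.   ] 3.274
lid wide [ 481.36  -161.397    0.   ] 0.024
jar oblong [ 484.345 -163.124   -2.955] 0.375
```

View pics/ov2.png

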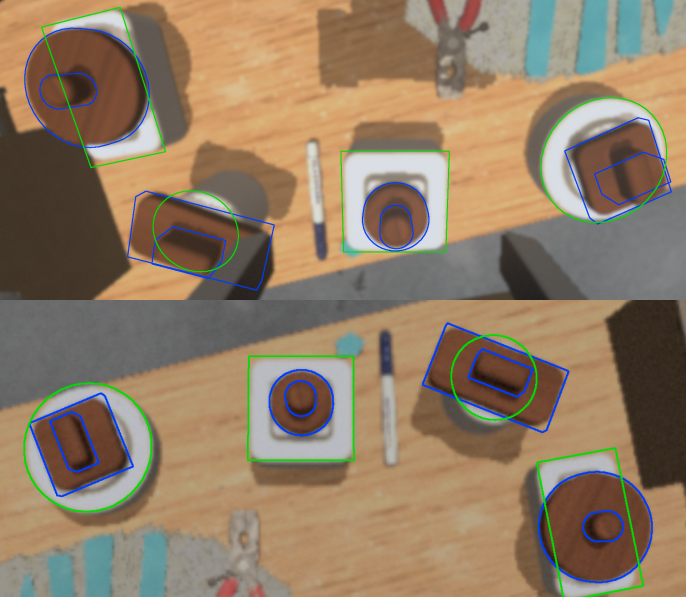

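```bash
python3 -c "
from h import *
go(585.5,90.8,133,3.1416)"
```

```text
shift cm [-4.71  0.78 17.72] roll 0.03 | at [538.4  82.9 310.2] yaw -3.139 t 1.8 gap 93.7 F [ 0.1  0.4 -0.6] rows 3.7
```

```bash
python3 -m creep '[[1,[-4.7,0.8,4],0],[1,[-4.7,0.8,9],0],[1,[-4.7,0.8,13],0],[1,[-4.7,0.8,16],0],[1,[-4.7,0.8,17.7],0],[1,[-4.7,0.8,17.7],0],[-1,[-4.7,0.8,17.7],0],[-1,[-4.7,0.8,17.7],0],[-1,[-4.7,0.8,17.7],0],[-1,[-4.7,0.8,17.7],0],[-1,[-4.7,0.8,17.7],0],[-1,[-4.7,0.8,17.7],0]]' 20
python3 - <<'E'
from h import *
cv2.imwrite('pics/w2.png',manip.camera('wrist')[:,:,::-1])
go(460,10,36,3.1416)
E
```

```text
clock: 3.0
eef_pos: [586.0, 90.0, 133.3]
eef_rot: [3.142, 0.0, -3.14]
wrist_force: [0.0, -0.4, -0.2]
finger_gap: 49.1
finger_force: 0.0
shift cm [12.61 -7.98  9.72] roll 0.02 | at [586.   90.1 133.2] yaw -3.14 t 3.05 gap 45.6 F [-0.1 -0.5 -0. ] rows 3.6
```

View pics/w2.png

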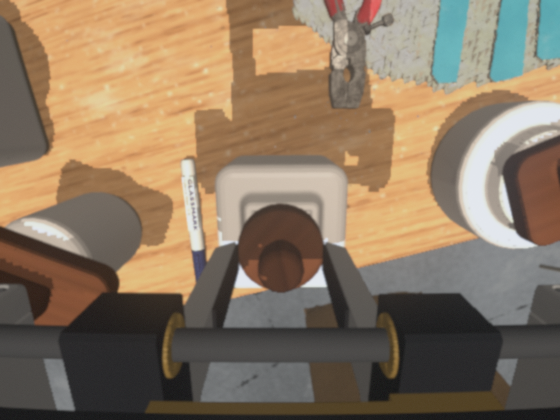

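```bash
python3 -m creep '[[-1,[0,0,0],0],[-1,[0,0,0],0],[-1,[0,0,0],0],[-1,[0,0,0],0],[-1,[0,0,-1],0],[-1,[0,0,-4],0],[-1,[0,0,-8],0],[-1,[4,-3,-8],0],[-1,[8,-5.5,-8],0],[-1,[12.6,-8,-8],0],[-1,[12.6,-8,-8],0],[-1,[12.6,-8,-8],0]]' 20
python3 - <<'E'
from h import *
go(460,10,36,3.1416)
im=manip.camera('wrist');cv2.imwrite('pics/w3.png',im[:,:,::-1])
im=manip.camera('top');cv2.imwrite('pics/t3.png',im[:,:,::-1])
p=manip.camera_params('top'); o,it=solve(im,p,dict(square=([583,91,-1.57],None)))
overlay(im,p,it,(240,150,440,300),'pics/ov3.png',(400,300))
cv2.imwrite('pics/c3.png',np.hstack([cv2.imread('pics/ov3.png'),cv2.resize(cv2.imread('pics/w3.png'),(400,300))]))
E
```

```text
clock: 4.25
eef_pos: [460.1, 9.5, 214.4]
eef_rot: [-3.142, 0.002, -3.141]
wrist_force: [1.0, 0.0, -0.9]
finger_gap: 23.6
finger_force: 20.0
shift cm [ 0.05  0.05 17.84] roll 0.01 | at [460.1   9.5 214.4] yaw -3.141 t 4.25 gap 23.6 F [ 1.   0.  -0.9] rows 3.6
jar square [5.83284e+02 9.24180e+01 6.00000e-03] 0.212
```

View pics/c3.png

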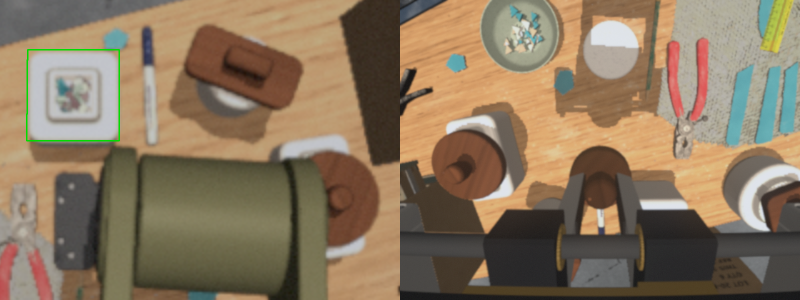

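```bash
python3 -m creep '[[-1,[0,0,5],0],[-1,[0,0,10],0],[-1,[0,0,14],0],[-1,[0,0,17],0],[-1,[0,0,17.8],0],[-1,[0,0,17.8],0],[0,[0,0,17.8],0],[0,[0,0,17.8],0],[0,[0,0,17.8],0],[0,[0,0,17.8],0],[0,[0,0,14],0],[0,[0,0,9],0]]'
python3 -m creep '[[0,[0,0,-5],0],[0,[5,12,-10],0],[0,[5,18,-10],0],[0,[5,18,-10],0],[0,[5,18,-10],0],[0,[5,18,-10],0],[0,[5,18,-10],0]]' | head -2
python3 - <<'E'
from h import *
p=manip.camera_params('wrist');im=manip.camera('wrist');cv2.imwrite('pics/w4.png',im[:,:,::-1]);np.save('w4.npy',np.r_[p['origin'],p['attitude']])
o,it=solve(im,p,dict(square=([583,91,0],None),slim=(None,('slim',460,10,0,0)),wide=([549.5,282,0],('square',549.7,284,-2.74,76))))
overlay(im,p,it,(0,0,560,420),'pics/ov4.png',(560,420))
im=manip.camera('top');cv2.imwrite('pics/t4.png',im[:,:,::-1])
p=manip.camera_params('top'); o,it=solve(im,p,dict(square=([583,91,0],None),wide=([549.5,282,0],('square',549.7,284,-2.74,76)),slim=(None,('slim',460,10,0,0))))
E
```

```text
clock: 5.55
eef_pos: [458.9, 9.9, 122.9]
eef_rot: [3.141, -0.004, -3.14]
wrist_force: [0.8, -0.2, 0.0]
finger_gap: 46.9
finger_force: 0.0
clock: 6.25
eef_pos: [409.5, 190.2, 223.2]
jar square [774.556  85.222  -1.911] 1.0
lid slim [457.43   11.283   0.   ] 0.187
lid square [717.589 238.556  -2.951] 1.0
jar wide [548.007 282.118   0.   ] 6.827
jar square [583.278  92.378   1.577] 0.219
lid square [550.025 284.985  -2.72 ] 0.11
jar wide [548.601 284.194   0.   ] 0.255
lid slim [458.642  11.683   0.   ] 0.039
```

View pics/ov4.png

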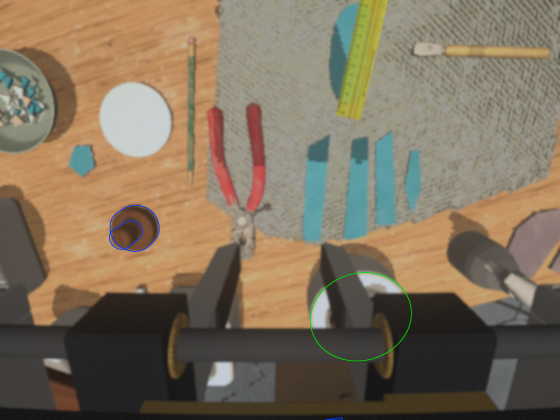

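```bash
python3 -c "
from h import *
go(549.5,284.5,200,-2.72)"
```

```text
shift cm [-13.97   9.55   2.28] roll -4.82 | at [409.9 188.9 222.9] yaw -3.141 t 6.35 gap 46.6 F [ 0.   0.3 -0.2] rows 3.4
```

```bash
python3 -m creep '[[0.2,[-5,3,0],-1.6],[0.2,[-9,6,1],-3.2],[0.2,[-14,9.6,2.3],-4.8],[0.2,[-14,9.6,2.3],-4.8],[0.2,[-14,9.6,2.3],-4.8],[0.2,[-14,9.6,2.3],-4.8],[0.2,[-14,9.6,2.3],-4.8]]' | head -3
python3 - <<'E'
from h import *
p=manip.camera_params('wrist');im=manip.camera('wrist');cv2.imwrite('pics/w5.png',im[:,:,::-1]);np.save('w5.npy',np.r_[p['origin'],p['attitude']])
o,it=solve(im,p,dict(wide=([549.5,282,0],('square',549.7,284,-2.72,76))))
it2=[(LID['square'],[550,284.7,-2.72],76,(0,255,255))]
overlay(im,p,it+it2,(0,0,560,420),'pics/ov5.png',(560,420))
go(549.9,284.5,111,-2.72)
E
```

```text
clock: 7.05
eef_pos: [549.4, 284.8, 200.5]
eef_rot: [-3.142, 0.0, -2.722]
lid square [549.691 284.226  -1.153] 0.118
jar wide [550.705 283.054   0.   ] 0.343
shift cm [-0.02 -0.07  8.99] roll -0.02 | at [549.4 285.  200.9] yaw -2.722 t 7.1 gap 56.3 F [ 0.1 -0.1 -0.2] rows 1.8
```

View pics/ov5.png

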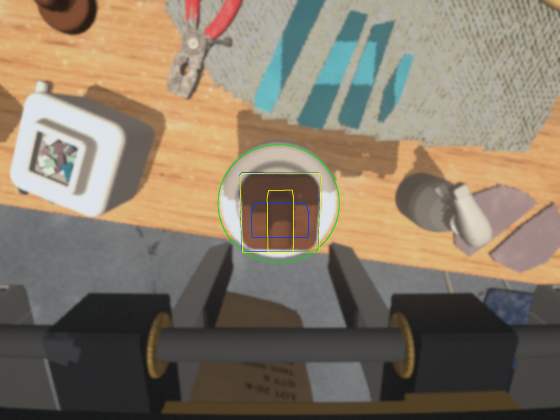

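```bash
python3 -m creep '[[0.2,[0,0,4],0],[0.2,[0,0,7],0],[0.2,[0,0,9],0],[0.2,[0,0,9],0],[-1,[0,0,9],0],[-1,[0,0,9],0],[-1,[0,0,9],0],[-1,[0,0,9],0],[-1,[0,0,9],0],[-1,[0,0,9],0],[-1,[0,0,9],0],[-1,[0,0,9],0]]' 20
python3 - <<'E'
from h import *
go(583,91.5,220,3.1416)
E
```

```text
clock: 8.3
eef_pos: [549.6, 286.0, 110.4]
eef_rot: [-3.142, 0.0, -2.721]
wrist_force: [-1.1, -1.9, 3.6]
finger_gap: 19.7
finger_force: 20.0
shift cm [  4.9  -19.12 -10.96] roll 4.82 | at [549.6 286.  110.4] yaw -2.721 t 8.3 gap 19.7 F [-1.1 -1.9  3.6] rows 4.5
```

```bash
python3 -m creep '[[-1,[0,0,-1],0],[-1,[0,0,-4],0],[-1,[0,0,-8],0],[-1,[1,-4,-11],1.2],[-1,[2,-9,-11],2.4],[-1,[4.9,-14,-11],3.6],[-1,[4.9,-19.1,-11],4.8],[-1,[4.9,-19.1,-11],4.8],[-1,[4.9,-19.1,-11],4.8],[-1,[4.9,-19.1,-11],4.8],[-1,[4.9,-19.1,-11],4.8]]' | head -5
python3 - <<'E'
from h import *
p=manip.camera_params('wrist')
im5=cv2.imread('pics/w5.png')[:,:,::-1].copy();v=np.load('w5.npy');q=dict(p,origin=v[:3],attitude=v[3:])
print('w5');o,it=solve(im5,q,dict(square=([582.5,91.4,0],None)),vw=185); overlay(im5,q,it,(0,60,170,240),'pics/a.png',(380,402))
im=manip.camera('wrist');cv2.imwrite('pics/w6.png',im[:,:,::-1])
p=manip.camera_params('wrist');
overlay(im,p,[(JAR['square'],[582.5,91.4,0],0,(0,200,0))],(140,140,420,420),'pics/b.png',(402,402))
cv2.imwrite('pics/c6.png',np.hstack([cv2.imread('pics/a.png'),cv2.imread('pics/b.png')]))
print('top');solve(manip.camera('top'),manip.camera_params('top'),dict(wide=([549.5,283,0],None)))
E
```

```text
clock: 9.4
eef_pos: [582.6, 93.1, 220.2]
eef_rot: [3.141, -0.0, -3.138]
wrist_force: [0.1, 0.4, -0.2]
finger_gap: 19.9
w5
jar square [ 5.80434e+02  9.37490e+01 -5.60000e-02] 0.296
top
jar wide [548.416 282.588   0.   ] 0.048
```

View pics/c6.png

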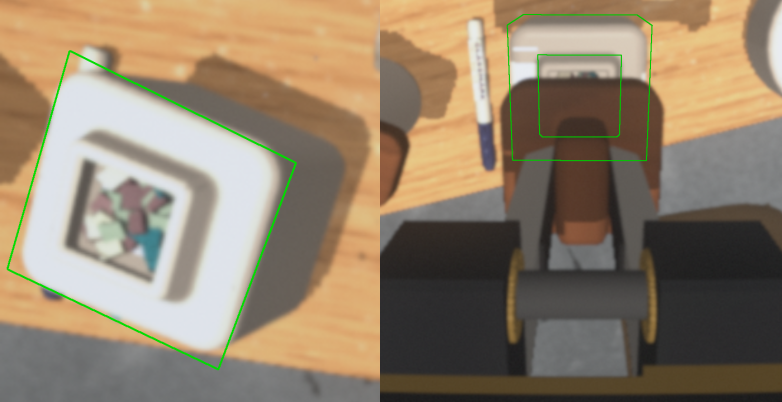

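```bash
python3 -c "
from h import *
go(582.7,91.4,122,3.1416)"
```

```text
shift cm [-0.01 -0.15  9.82] roll 0.04 | at [582.6  92.9 220.2] yaw -3.138 t 9.5 gap 19.8 F [ 0.1 -0.7 -0.4] rows 2.0
```

```bash
python3 -m creep '[[-1,[0,-0.15,4],0],[-1,[0,-0.15,7],0],[-1,[0,-0.15,7.5],0],[-1,[0,-0.15,8],0],[-1,[0,-0.15,8.5],0],[-1,[0,-0.15,8.8],0],[-1,[0,-0.15,9.1],0],[-1,[0,-0.15,9.4],0],[-1,[0,-0.15,9.6],0],[-1,[0,-0.15,9.7],0],[-1,[0,-0.15,9.7],0]]'
```

```text
clock: 10.6
eef_pos: [582.9, 90.1, 123.1]
eef_rot: [-3.142, -0.0, -3.14]
wrist_force: [-0.5, 0.4, -0.8]
finger_gap: 20.0
finger_force: 20.0
```

```bash
python3 -m creep '[[-1,[0,0.1,0.1],0],[-1,[0,0.1,0.15],0],[-1,[0,0.1,0.15],0],[0,[0,0.1,0.15],0],[0,[0,0.1,0.15],0],[0,[0,0.1,0.15],0],[0,[0,0.1,0.15],0],[0,[0,0.1,-3],0],[0,[0,0.1,-8],0],[0,[3,0,-12],0],[0,[5,-3,-12],0],[0,[5,-3,-12],0]]' | head -4
python3 - <<'E'
from h import *
p=manip.camera_params('wrist');im=manip.camera('wrist');cv2.imwrite('pics/w7.png',im[:,:,::-1])
a=solve(im,p,dict(square=(None,('square',582.5,91.4,3.14,87))))[1]
overlay(im,p,a+[(JAR['square'],[582.5,91.4,0],0,(0,200,0))],(0,0,560,420),'pics/ov7.png',(400,300))
im=manip.camera('top');p=manip.camera_params('top')
b=solve(im,p,dict(wide=([548.5,282.6,0],None),square=(None,('square',582.5,91.4,3.14,87)),oblong=([484,-162,-1.4],('wide',481,-161.4,0,84))))
overlay(im,p,b[1],(150,160,430,290),'pics/b.png',(646,300))
cv2.imwrite('pics/c7.png',np.vstack([cv2.imread('pics/b.png')[:, :646],cv2.copyMakeBorder(cv2.imread('pics/ov7.png'),0,0,0,246,0)]))
go(481.4,-161.4,160,3.1416)
E
```

```text
clock: 11.8
eef_pos: [531.8, 58.3, 244.8]
eef_rot: [-3.141, 0.003, -3.141]
wrist_force: [0.2, 0.4, -0.4]
lid square [583.49   89.977   4.71 ] 0.344
jar wide [548.885 283.12    0.   ] 0.052Traceback (most recent call last):
  File "<stdin>", line 6, in <module>
  File "h.py", line 92, in solve
    k,lab,st,_=cv2.connectedComponentsWithStats(cv2.morphologyEx(m.astype(np.uint8),cv2.MORPH_CLOSE,np.ones((5,5)))); m=lab==1+st[1:,4].argmax(); ld=cv2.dilate(m.astype(np.uint8),np.ones((5,5)))>0
                                                                                                                               ~~~~~~~~~~~~~~~^^
ValueError: attempt to get argmax of an empty sequence
```

```bash
python3 -m creep '[[0.2,[2,-8,0],0],[0.2,[5,-15,2],0],[0.2,[5,-22,3],0],[0.2,[5,-22,3],0],[0.2,[5,-22,3],0],[0.2,[5,-22,3],0],[0.2,[5,-22,3],0]]' | head -3
python3 - <<'E'
from h import *
p=manip.camera_params('wrist');im=manip.camera('wrist');cv2.imwrite('pics/w8.png',im[:,:,::-1])
solve(im,p,dict(oblong=([484,-162,-1.4],('wide',481,-161.4,0,84))))
go(481.4,-161.4,119.5,3.1416)
im=manip.camera('top');p=manip.camera_params('top')
solve(im,p,dict(square=(None,('square',582.5,91.4,3.14,87))))
E
```

```text
clock: 12.6
eef_pos: [483.6, -159.9, 212.5]
eef_rot: [3.141, -0.001, -3.141]
lid wide [ 481.285 -163.073    0.   ] 0.073
jar oblong [ 4.84427e+02 -1.63248e+02  1.77000e-01] 0.479
shift cm [ 0.23 -0.21  9.33] roll 0.02 | at [ 483.8 -159.4  212.8] yaw -3.139 t 12.65 gap 56.2 F [ 0.   0.4 -0. ] rows 1.9
lid square [582.523  93.158   3.148] 0.107
```

```bash
python3 -m creep '[[0.2,[0.24,-0.25,4],0],[0.2,[0.24,-0.25,7],0],[0.2,[0.24,-0.25,9.3],0],[0.2,[0.24,-0.25,9.3],0],[-1,[0.24,-0.25,9.3],0],[-1,[0.24,-0.25,9.3],0],[-1,[0.24,-0.25,9.3],0],[-1,[0.24,-0.25,9.3],0],[-1,[0.24,-0.25,9.3],0],[-1,[0.24,-0.25,9.3],0],[-1,[0.24,-0.25,9.3],0],[-1,[0.24,-0.25,9.3],0]]' 25
python3 - <<'E'
from h import *
go(549.3,283,220,3.1416)
E
```

```text
clock: 13.9
eef_pos: [481.2, -162.7, 120.7]
eef_rot: [-3.141, 0.001, -3.14]
wrist_force: [0.3, 0.4, 5.7]
finger_gap: 24.0
finger_force: 25.0
shift cm [-6.9  44.55 -9.93] roll 0.02 | at [ 481.2 -162.7  120.7] yaw -3.14 t 13.9 gap 24.0 F [0.3 0.4 5.7] rows 9.2
```

```bash
python3 -m creep '[[-1,[0,0,-1],0],[-1,[0,0,-4],0],[-1,[0,0,-8],0],[-1,[0,3,-12],0],[-1,[0,8,-12],0],[-1,[-2,13,-12],0],[-1,[-3,18,-12],0],[-1,[-5,23,-12],0],[-1,[-6.9,28,-12],0],[-1,[-6.9,33,-12],0],[-1,[-6.9,38,-12],0],[-1,[-6.9,41.5,-12],0]]' 25 | head -2
python3 - <<'E'
from h import *
go(549.3,283,220,3.1416)
im=manip.camera('top');p=manip.camera_params('top')
solve(im,p,dict(oblong=([484,-162,-1.4],None)))
p=manip.camera_params('wrist');im=manip.camera('wrist');cv2.imwrite('pics/w9.png',im[:,:,::-1])
solve(im,p,dict(oblong=(None,('wide',549,260,0,206))))
E
```

```text
clock: 15.1
eef_pos: [548.7, 254.8, 240.4]
shift cm [-0.07  2.82  2.04] roll 0.02 | at [548.7 254.8 240.4] yaw -3.14 t 15.1 gap 24.3 F [ 1.  -0.  -1.4] rows 0.7
jar oblong [ 4.83477e+02 -1.60447e+02  1.74000e-01] 0.08
lid wide [547.963 260.44    0.   ] 0.331
```

```bash
python3 -m creep '[[-1,[-0.1,2.8,0],0],[-1,[-0.1,2.8,3],0],[-1,[-0.1,2.8,7],0],[-1,[-0.1,2.8,9.5],0],[-1,[-0.1,2.8,10.5],0],[-1,[-0.1,2.8,10.5],0],[-1,[-0.1,2.8,10.5],0]]'
python3 - <<'E'
from h import *
go(549.3,283,103,3.1416)
p=manip.camera_params('wrist');im=manip.camera('wrist');cv2.imwrite('pics/w9.png',im[:,:,::-1])
E
```

```text
clock: 15.9
eef_pos: [550.8, 280.6, 136.8]
eef_rot: [3.141, 0.002, -3.14]
wrist_force: [-0.4, -0.4, -1.2]
finger_gap: 24.0
finger_force: 25.0
shift cm [0.15 0.24 3.38] roll 0.02 | at [550.8 280.6 136.8] yaw -3.14 t 15.9 gap 24.0 F [-0.4 -0.4 -1.2] rows 0.7
```

```bash
python3 -m creep '[[-1,[0.1,0.2,0.5],0],[-1,[0.1,0.2,1],0],[-1,[0.1,0.2,1.5],0],[-1,[0.1,0.2,2],0],[-1,[0.1,0.2,2.5],0],[-1,[0.1,0.2,2.9],0],[-1,[0.1,0.2,3.2],0],[-1,[0.1,0.2,3.3],0],[-1,[0.1,0.2,3.3],0]]'
```

```text
clock: 16.85
eef_pos: [549.2, 282.6, 102.1]
eef_rot: [3.142, 0.0, -3.14]
wrist_force: [-0.6, -0.1, -1.0]
finger_gap: 24.1
finger_force: 25.0
```

```bash
python3 -m creep '[[0,[0,0,0.05],0],[0,[0,0,0.05],0],[0,[0,0,0.05],0],[0,[0,0,0.05],0],[0,[0,0,-3],0],[0,[0,0,-8],0],[0,[0,0,-12],0],[0,[3,-5,-14],1.7],[0,[3,-10,-14],3.4],[0,[3,-15,-14],5.1],[0,[3,-20,-14],6.8],[0,[3,-25,-14],8.5]]' | head -4
python3 - <<'E'
from h import *
a=cv2.imread('pics/top0.png')[110:270,390:560]; b=cv2.imread('pics/scene0.png')[230:400,300:500]
cv2.imwrite('pics/cab.png',np.hstack([cv2.resize(a,(400,376)),cv2.resize(b,(400,340+36))]))
go(606.5,-72.6,200,1.197)
E
```

```text
clock: 18.05
eef_pos: [519.1, 40.5, 242.6]
eef_rot: [3.141, 0.001, 2.396]
wrist_force: [0.8, 0.8, 0.9]
shift cm [-14.09  -2.38   4.26] roll 13.74 | at [519.1  40.5 242.6] yaw 2.396 t 18.05 gap 47.0 F [0.8 0.8 0.9] rows 8.0
```

View pics/cab.png

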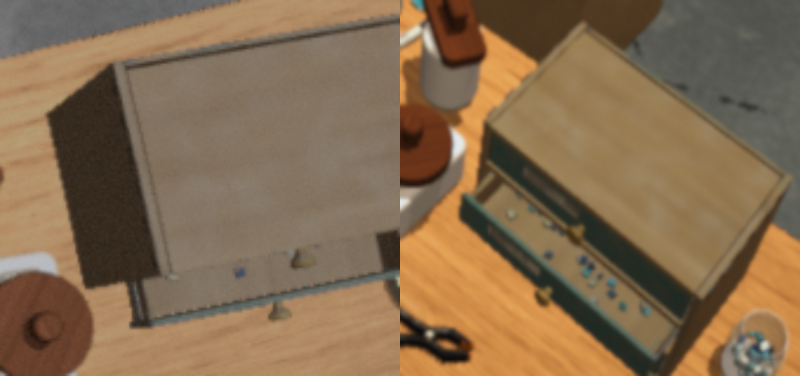

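```bash
python3 - <<'E'
from h import *
from scipy.optimize import least_squares
t=manip.camera_params('top');s=manip.camera_params('scene')
print(unproj(t,(427.4,232.1),0),unproj(t,(390+48*.425,110+115*.4255),0))
r=least_squares(lambda X:np.r_[proj(t,[X])[0]-[458.9,226.2],proj(s,[X])[0]-[344,285.2]],[500,-210,150]);print(r.x,r.fun)
E
```

```text
[ 519.49575647 -238.00371385] [ 682.20019784 -204.01523133]
[ 520.9090622  -236.70388995  181.1958715 ] [ 0.22591548 -0.45156073 -0.5641656   0.15416696]
```

```bash
python3 -m creep '[[0.2,[-3,-1,0],1.7],[0.2,[-6,-2,0],3.4],[0.2,[-10,-2.4,0],5.1],[0.2,[-14.1,-2.4,0],6.8],[0.2,[-14.1,-2.4,0],8.5],[0.2,[-14.1,-2.4,2],10.2],[0.2,[-14.1,-2.4,3],11.9],[0.2,[-14.1,-2.4,3],13.7],[0.2,[-14.1,-2.4,3],13.7],[0.2,[-14.1,-2.4,3],13.7],[0.2,[-14.1,-2.4,3],13.7],[0.2,[-14.1,-2.4,3],13.7]]' | head -4
python3 - <<'E'
from h import *
p=manip.camera_params('wrist');im=manip.camera('wrist');cv2.imwrite('pics/w10.png',im[:,:,::-1])
o,it=solve(im,p,dict(slim=([602,-70,0],('oblong',606.5,-72.6,1.197,103)),oblong=([483.5,-160.4,.174],None)))
overlay(im,p,it,(0,0,560,420),'pics/ov10.png',(560,420))
go(606.5,-72.6,149,1.197)
im=manip.camera('top');p=manip.camera_params('top');solve(im,p,dict(wide=(None,('wide',549.3,283,0,65))))
E
```

```text
clock: 19.25
eef_pos: [607.6, -70.5, 212.4]
eef_rot: [3.141, -0.0, 1.208]
wrist_force: [0.1, 0.4, 0.3]
lid oblong [607.289 -73.794   1.207] 0.084
jar slim [606.549 -75.478   0.   ] 1.632
jar oblong [ 507.574 -184.819    0.61 ] 2.964
shift cm [-0.24 -0.02  6.33] roll 0.12 | at [607.5 -70.5 212.3] yaw 1.208 t 19.3 gap 56.7 F [-0.1  0.3 -0.3] rows 1.3
lid wide [549.211 283.278   0.   ] 0.066
```

```bash
python3 -m creep '[[0.2,[-0.24,0,3],0.1],[0.2,[-0.24,0,5],0.1],[0.2,[-0.24,0,6.4],0.1],[0.2,[-0.24,0,6.4],0.1],[-1,[-0.24,0,6.4],0.1],[-1,[-0.24,0,6.4],0.1],[-1,[-0.24,0,6.4],0.1],[-1,[-0.24,0,6.4],0.1],[-1,[-0.24,0,6.4],0.1],[-1,[-0.24,0,6.4],0.1],[-1,[-0.24,0,6.4],0.1],[-1,[-0.24,0,6.4],0.1]]' 25
python3 - <<'E'
from h import *
go(483.5,-160.4,230,.174)
E
```

```text
clock: 20.55
eef_pos: [606.8, -72.8, 148.5]
eef_rot: [3.141, -0.0, 1.197]
wrist_force: [-0.4, 0.2, 4.3]
finger_gap: 20.0
finger_force: 25.0
shift cm [-12.66  -8.28  -8.16] roll 11.73 | at [606.8 -72.8 148.5] yaw 1.197 t 20.55 gap 20.0 F [-0.4  0.2  4.3] rows 6.8
```

```bash
python3 -m creep '[[-1,[0,0,-1],0],[-1,[0,0,-3],0],[-1,[0,0,-6],0],[-1,[-2,-1,-8.2],1.7],[-1,[-5,-3,-8.2],3.4],[-1,[-8,-5,-8.2],5.1],[-1,[-11,-7,-8.2],6.8],[-1,[-12.7,-8.3,-8.2],8.5],[-1,[-12.7,-8.3,-8.2],10.2],[-1,[-12.7,-8.3,-8.2],11.7],[-1,[-12.7,-8.3,-8.2],11.7],[-1,[-12.7,-8.3,-8.2],11.7]]' | head -4
python3 - <<'E'
from h import *
go(483.5,-160.4,121,.174)
im=manip.camera('wrist');p=manip.camera_params('wrist');cv2.imwrite('pics/w11.png',im[:,:,::-1]);np.save('w11.npy',np.r_[p['origin'],p['attitude']])
e=manip.read_state()['eef_pos']
solve(im,p,dict(slim=([602,-70,0],None),oblong=([483.5,-160.4,.174],('oblong',e[0],e[1],.174,e[2]-46))))
im=manip.camera('top');p=manip.camera_params('top');cv2.imwrite('pics/t11.png',im[:,:,::-1]);solve(im,p,dict(slim=([602,-70,0],None),square=(None,('square',582.5,91.4,3.14,87))))
E
```

```text
clock: 21.75
eef_pos: [483.0, -160.6, 230.4]
eef_rot: [3.142, -0.0, 0.18]
wrist_force: [-0.4, 0.3, -0.0]
shift cm [ 0.05 -0.02 10.94] roll 0.07 | at [ 483.  -160.6  230.4] yaw 0.18 t 21.75 gap 20.2 F [-0.4  0.3 -0. ] rows 2.2
jar slim [603.701 -77.226   0.   ] 0.149
lid oblong [ 4.81702e+02 -1.60684e+02  1.79000e-01] 0.331
jar oblong [ 4.83154e+02 -1.57578e+02  3.50000e-02] 0.256
jar slim [605.866 -75.573   0.   ] 0.088
lid square [582.523  93.158   3.148] 0.106
```

```bash
python3 -m creep '[[-1,[0.05,0.02,3],0],[-1,[0.05,0.02,6],0],[-1,[0.05,0.02,8.5],0],[-1,[0.05,0.02,9.5],0.1],[-1,[0.05,0.02,9.8],0.1],[-1,[0.05,0.02,10.1],0.1],[-1,[0.05,0.02,10.4],0.1],[-1,[0.05,0.02,10.6],0.1],[-1,[0.05,0.02,10.6],0.1]]'
python3 - <<'E'
from h import *
go(483.5,-160.8,119.5,.174)
E
```

```text
clock: 22.75
eef_pos: [483.7, -160.8, 124.3]
eef_rot: [3.141, -0.0, 0.168]
wrist_force: [-0.2, -0.3, -0.2]
finger_gap: 19.8
finger_force: 25.0
shift cm [-0.02 -0.    0.48] roll -0.07 | at [ 483.7 -160.8  124.3] yaw 0.168 t 22.75 gap 19.8 F [-0.2 -0.3 -0.2] rows 0.1
```

```bash
python3 -m creep '[[-1,[0,0,0.2],0],[-1,[0,0,0.4],0],[-1,[0,0,0.5],0],[-1,[0,0,0.5],0]]'
python3 -m creep '[[0,[0,0,0],0],[0,[0,0,0],0],[0,[0,0,0],0],[0,[0,0,0],0],[0,[0,0,-4],0],[0,[0,0,-8],0],[0,[0,0,-12],0]]'| head -3
python3 - <<'E'
from h import *
go(458,11.5,150,3.1416)
go(458,11.5,150,1.5708)
E
```

```text
clock: 23.15
eef_pos: [483.5, -160.8, 119.0]
eef_rot: [-3.141, 0.0, 0.168]
wrist_force: [0.6, -0.4, -0.7]
finger_gap: 20.1
finger_force: 25.0
clock: 23.85
eef_pos: [483.3, -160.7, 240.7]
eef_rot: [-3.142, 0.0, 0.168]
shift cm [  0.38 -17.4    9.07] roll -34.08 | at [ 483.3 -160.7  240.7] yaw 0.168 t 23.85 gap 47.2 F [ 1.1 -0.9  0.3] rows 19.8
shift cm [  0.38 -17.4    9.07] roll -16.08 | at [ 483.3 -160.7  240.7] yaw 0.168 t 23.85 gap 47.2 F [ 1.1 -0.9  0.3] rows 9.4
```

```bash
python3 -m creep '[[0.2,[0.1,-5,0],0],[0.2,[0.3,-10,2],0],[0.2,[0.4,-15,4],0],[0.2,[0.4,-17.4,6],0],[0.2,[0.4,-17.4,8],0],[0.2,[0.4,-17.4,8],0],[0.2,[0.4,-17.4,8],0]]'| head -3
python3 - <<'E'
from h import *
im=manip.camera('wrist');p=manip.camera_params('wrist');cv2.imwrite('pics/w12.png',im[:,:,::-1])
solve(im,p,dict(slim=([605.3,-76,0],('slim',458.2,11.5,0,0)),oblong=(None,('oblong',483.5,-160.8,.174,73))))
im=manip.camera('top');p=manip.camera_params('top');cv2.imwrite('pics/t12.png',im[:,:,::-1]);solve(im,p,dict(oblong=([483.5,-160.4,.174],('oblong',483.5,-160.8,.174,73))))
go(458.2,11.5,36)
E
```

```text
clock: 24.55
eef_pos: [458.8, 11.2, 159.8]
eef_rot: [3.142, -0.0, 0.167]
lid slim [458.758  10.318   0.   ] 0.099
jar slim [607.79  -75.018   0.   ] 0.318
lid oblong [ 4.81777e+02 -1.60500e+02  1.75000e-01] 0.113
lid oblong [ 4.82394e+02 -1.59979e+02  1.65000e-01] 0.098
jar oblong [ 4.83256e+02 -1.62849e+02  1.90000e-01] 5.267
shift cm [-0.1  -0.08 12.43] roll -0.0 | at [459.1  10.8 160.3] yaw 0.167 t 24.65 gap 56.1 F [ 0.4 -0.3  0.3] rows 2.5
```

Oblong lid in place. Grasp the slim lid.

```bash
python3 -m creep '[[0.2,[-0.07,0,5],0],[0.2,[-0.07,0,9],0],[0.2,[-0.07,0,12.4],0],[0.2,[-0.07,0,12.4],0],[-1,[-0.07,0,12.4],0],[-1,[-0.07,0,12.4],0],[-1,[-0.07,0,12.4],0],[-1,[-0.07,0,12.4],0],[-1,[-0.07,0,12.4],0],[-1,[-0.07,0,12.4],0],[-1,[-0.07,0,12.4],0],[-1,[-0.07,0,12.4],0]]' 20
python3 - <<'E'
from h import *
im=manip.camera('top');p=manip.camera_params('top');solve(im,p,dict(slim=([605,-76,0],None)))
go(605.5,-75.6,200,.168)
E
```

```text
clock: 25.85
eef_pos: [458.3, 11.3, 36.1]
eef_rot: [3.141, -0.001, 0.168]
wrist_force: [-2.5, -0.0, 8.7]
finger_gap: 24.0
finger_force: 20.0
jar slim [605.383 -75.54    0.   ] 0.088
shift cm [ 13.08  11.03 -16.37] roll -0.0 | at [458.3  11.3  36.1] yaw 0.168 t 25.9 gap 24.1 F [-1.  -0.7  9.1] rows 4.7
```

```bash
python3 -m creep '[[-1,[0,0,-1],0],[-1,[0,0,-5],0],[-1,[0,0,-10],0],[-1,[0,0,-15],0],[-1,[0,0,-18],0],[-1,[4,3,-18],0],[-1,[8,7,-18],0],[-1,[13.1,11,-18],0],[-1,[13.1,11,-18],0],[-1,[13.1,11,-18],0],[-1,[13.1,11,-18],0]]'|head -3
python3 - <<'E'
from h import *
im=manip.camera('wrist');p=manip.camera_params('wrist');cv2.imwrite('pics/w13.png',im[:,:,::-1])
e=manip.read_state()['eef_pos']
it=solve(im,p,dict(slim=([605.3,-76,0],('slim',e[0],e[1],0,e[2]-36))))[1]
overlay(im,p,[(JAR['slim'],[605.3,-75.8,0],0,(0,220,0)),(LID['slim'],[e[0],e[1],0],e[2]-36,(255,60,0))],(140,100,420,400),'pics/ov13.png',(560,600))
go(605.3,-75.8,140,.168)
E
```

```text
clock: 27.0
eef_pos: [604.9, -75.1, 215.2]
eef_rot: [-3.141, 0.001, 0.167]
lid slim [605.272 -74.37    0.   ] 0.327
jar slim [606.77  -75.879   0.   ] 0.072
shift cm [0.05 0.11 7.55] roll -0.0 | at [604.7 -74.8 215.5] yaw 0.168 t 27.05 gap 24.3 F [ 0.1  0.2 -0.9] rows 1.5
```

View pics/ov13.png

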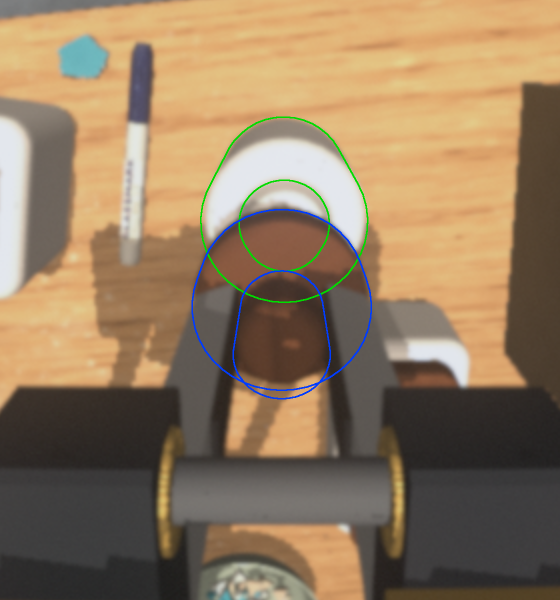

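```bash
python3 -m creep '[[-1,[0.1,0.1,3],0],[-1,[0.1,0.1,5.5],0],[-1,[0.1,0.1,6],0],[-1,[0.1,0.1,6.4],0],[-1,[0.1,0.1,6.7],0],[-1,[0.1,0.1,7],0],[-1,[0.1,0.1,7.2],0],[-1,[0.1,0.1,7.2],0],[-1,[0.1,0.1,7.2],0]]'
python3 - <<'E'
from h import *
go(605.5,-75.8,139.5,.168)
E
```

```text
clock: 27.95
eef_pos: [606.6, -76.1, 143.4]
eef_rot: [3.141, -0.0, 0.168]
wrist_force: [-1.4, 0.9, -0.5]
finger_gap: 23.9
finger_force: 20.0
shift cm [-0.1  -0.05  0.39] roll -0.0 | at [606.6 -76.1 143.4] yaw 0.168 t 27.95 gap 23.9 F [-1.4  0.9 -0.5] rows 0.1
```

```bash
python3 -m creep '[[-1,[-0.05,0,0.2],0],[-1,[-0.05,0,0.35],0],[-1,[-0.05,0,0.38],0],[-1,[-0.05,0,0.38],0]]'
python3 -m creep '[[0,[0,0,0],0],[0,[0,0,0],0],[0,[0,0,0],0],[0,[0,0,0],0],[0,[0,0,-4],0],[0,[0,0,-8],0],[0,[0,0,-11],0],[0,[-5,0,-11],0],[0,[-10,0,-11],0],[0,[-15,0,-11],0],[0,[-20,0,-11],0],[0,[-20,0,-11],0]]'| head -3
python3 - <<'E'
from h import *
im=manip.camera('top');p=manip.camera_params('top')
J=dict(slim=(None,('slim',605.5,-75.8,0,103)),square=(None,('square',582.5,92,3.14,87)),wide=(None,('wide',549.3,283,0,65)),oblong=(None,('oblong',483,-160.5,.17,73)))
it=solve(im,p,J)[1];overlay(im,p,it,(150,150,450,300),'pics/a.png',(600,300))
cv2.imwrite('pics/st.png',manip.camera('scene')[:,:,::-1])
im=manip.camera('wrist');p=manip.camera_params('wrist');cv2.imwrite('pics/w14.png',im[:,:,::-1])
solve(im,p,dict(slim=J['slim'],oblong=J['oblong']))
E
```

```text
clock: 28.35
eef_pos: [606.0, -76.2, 139.3]
eef_rot: [-3.142, 0.0, 0.168]
wrist_force: [0.5, -0.3, -0.3]
finger_gap: 24.2
finger_force: 20.0
clock: 29.55
eef_pos: [404.9, -109.8, 249.7]
eef_rot: [3.141, -0.0, 0.166]
lid slim [606.761 -75.175   0.   ] 0.106
lid square [582.438  93.119   4.718] 0.107
lid wide [549.22  283.283   0.   ] 0.063
lid oblong [ 4.82083e+02 -1.59940e+02  1.74000e-01] 0.085
lid slim [609.478 -74.783   0.   ] 0.086
lid oblong [ 4.81843e+02 -1.59887e+02  1.91000e-01] 0.093
```

```bash
python3 - <<'E'
from h import *
import io,contextlib
pt=manip.camera_params('top');ps=manip.camera_params('scene');it=manip.camera('top');isc=cv2.imread('pics/st.png')[:,:,::-1].copy()
pw=manip.camera_params('wrist');iw=manip.camera('wrist')
L=dict(slim=(606,-75.8,0),square=(582.5,92,3.14),wide=(549.3,283,0),oblong=(483,-160.5,.17))
for n,(x,y,a) in L.items():
  for dz in (0,10):
    r=[]
    for nm,im,p in(('top',it,pt),('scene',isc,ps),('wrist',iw,pw)):
      with contextlib.redirect_stdout(io.StringIO()) as f:
        try: o=solve(im,p,{n:(None,(n,x,y,a,HOME[n]+dz))})[0]['lid_'+n][:2]
        except Exception as e: o=None
      r.append((nm,np.round(o,1) if o else None,f.getvalue().split()[-1] if o else ''))
    print(n,dz,r)
E
```

```text
slim 0 [('top', array([605.2, -75.2]), '0.107'), ('scene', array([606.9, -74.9]), '0.111'), ('wrist', array([618. , -75.8]), '1.0')]
slim 10 [('top', array([605.1, -72.6]), '0.133'), ('scene', array([601.5, -80.5]), '0.13'), ('wrist', None, '')]
square 0 [('top', array([582.5,  93.2]), '0.105'), ('scene', array([606.4,  96.9]), '1.22'), ('wrist', array([585.1,  92. ]), '0.145')]
square 10 [('top', array([582.1,  93.1]), '0.135'), ('scene', array([594.7,  88.5]), '1.253'), ('wrist', array([584.3,  96.9]), '0.227')]
wide 0 [('top', array([549.2, 283.3]), '0.062'), ('scene', None, ''), ('wrist', None, '')]
wide 10 [('top', array([547.7, 280.6]), '0.087'), ('scene', None, ''), ('wrist', None, '')]
oblong 0 [('top', array([ 482.6, -160. ]), '0.104'), ('scene', array([ 483.6, -160.2]), '0.138'), ('wrist', array([ 481.5, -159.7]), '0.091')]
oblong 10 [('top', array([ 482.2, -157.2]), '0.129'), ('scene', array([ 478.9, -165.6]), '0.158'), ('wrist', array([ 479.9, -158. ]), '0.154')]
```

```bash
python3 -c "
from h import *
print(manip.sign_off())"
```

```text
the job is handed in; nothing more can be done
None
```

I put all four lids back on their own jars and handed the job in at about 30 s; the sign-off gave no verdict. Top-camera fits put each lid within about 2 mm of its jar's measured centre. Fits from a second camera support the fully-home height for all but the wide lid, which only the top camera could see.

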